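Take the marked ball from the laser nest and hold it to the inspection camera

ROBOT

A 6-joint arm with a two-finger parallel gripper is mounted at the origin on the work surface. World frame = base frame: x ahead of the robot, y to its left, z up, the work surface at z = 0. Lengths are in m, angles in rad, forces in N, time in s.
With the tool pointing down it reaches from about 0.35 to 0.975 m from the base axis. Payload 4.9 kg.
Tool frame: the origin (TCP) lies on the centre line of the jaws, within the pads' length; the fingertips stand 22 mm ahead of it and the grasp point (between the pads) lies 3 mm ahead of it (manip.tcp_to_tips is the distance from the TCP to the fingertips, in m); z points along the fingers, x is the direction in which the jaws open and shut, and the axes are right-handed (so a half turn about z gives the same grasp; the last joint's range is limited). The gripper opens to 85 mm and grips with 20 to 120 N. Pads are 22 mm wide; open, the fingers measure 114 mm over their backs; the gripper's body (76 mm by 85 mm) begins 54 mm behind the grasp point. The pads swing forward as they close: fully open they stand 13 mm farther back than shut.
Start: joints at [1.054, 0.053, 1.613, -0, 1.476, -0.119], TCP at [0.242, 0.576, 0.228] pointing down, gripper open.
Joint ranges: [-3.01, 3.01], [-1.01, 2.22], [0.06, 2.58], [-1.02, 4.17], [0.09, 2.62], [-3.14, 3.14]. Speed limits (rad/s): [2.57, 2.57, 3.14, 3.14, 3.14, 3.14].

INTERFACE

Orientations are given as a unit quaternion [w, x, y, z].
In Python, from plant import manip gives the robot as it stands.
- The arm moves only by the shell command python3 -m pendant 'ROWS'. ROWS is a JSON object of lists of equal length, an entry for each row: "linear": the shift along the tool's x, y, z in cm, a list of three; "rotation": the turn, a rotation vector about the tool's x, y, z in degrees, a list of three; "grip": the closure, from 0 (fully open) to 1 (shut). A call has exactly 10 rows; each row is the pose to reach, as a shift and turn from the pose commanded when the call began, along the tool's axes at that moment; what a row does not reach only later rows make up. A row lasts 1/12 s, in which the tool goes at most 41.7 mm and 7.16 degrees, less where a joint would pass 70% of its speed; a pose out of reach is approached as far as the arm can. A call with a gripper value outside its range is refused whole. The fingers move at their own pace and stop on an object; the grip force is fixed at half the most. Time passes only in rows, so rows that repeat a pose let the fingers close, or fill a call up. It gives the time, the measured TCP pose, the force and the opening at its end, in the units of the state.
- manip.state(): the state, without advancing time (a new reading comes with each control period).
- manip.grab_frame(name): name is "side" or "top"; returns the picture (480x640x3 uint8, red, green, blue); there is no depth.
- manip.calibration(name): a dict with "fx", "fy", "cx", "cy" (pixels), "cam_to_world" (4x4, takes a point from camera to world coordinates). Camera axes: x right, y up, looking along -z (the intrinsics and any distortion apply to the point x, -y, -z); pixel columns grow to the right and rows downward; lengths in m; the calibration is good to about 2 mm. A picture is of the moment at which its call begins. calibration takes no time and is no camera call.
- manip.job_done(): hands the job in, once; it reports no verdict.
The state is a dict: "time": time; "joint_pos": joint angles; "joint_vel": joint speeds; "joint_efforts": joint torques, N m; "tool_pos": TCP position; "tool_rot": TCP orientation; "contact_force": force on the tool from outside, world axes, zero at the start; "ft_torque": the same for the moment, N m; "gripper_width": opening from 0.0 (shut) to 1.0 (fully open).
Only numpy, scipy, OpenCV 4.12 (cv2) and the standard library are available. Lean on these libraries where they do the work, as an engineer would, in place of code of your own. Each camera call takes 0.05 s, during which the arm holds its last target. There are 200 camera calls.

TASK

Swing the amber cover of the blue marking nest gently all the way open onto its stop, then lift the ball tray out by its orange grip without letting the steel ball leave its pocket. Bring it to the inspection camera and finish still holding the tray there, level and still: the ball over the middle of the round white pad, at the height of the lens, and on the camera's side of the orange grip. Leave the cover open and do not disturb the other things on the table.

Things in the scene. Friction and masses are not known exactly. Their poses are not given: they have to be found in the camera images.
- nest: fixed blue open-topped box (the marking nest), 170 (x) x 230 (y) x 65 mm tall, walls and floor 5 mm thick; origin at the centre of its underside on the table, z up, -x is its front (towards the robot). The ball tray stands loose on its floor.
- cover (a joint): hinged amber cover of the nest, hinge along the nest's y axis at the rear (+x) top edge. 0 = closed and flat, grows as the front is lifted, 1.7 rad = fully open on its stop (leaning a little past upright). It starts closed or ajar (0 to 0.35). The hinge is stiff (0.5 N m): the cover, 0.3 kg, stays where it is left; lifting it takes about 4 N at the bar.
- cover_hinge (a point): point on the hinge axis, mid width of the nest: 85 mm behind the nest's centre, 66 mm above the table
- cover_bar (a point): middle of the cover's black round pull bar: 12 mm thick, 120 mm long, parallel to the hinge, 210 mm from the hinge axis and 40 mm out from the cover's front edge (and, when closed, from the nest's front wall, leaving 34 mm of free gap). Joined to the cover by an arm at each end; open above, below and in front. It can be pinched from above and turns between the fingers as the cover swings.
- tray: loose aluminium ball tray, 124 (x) x 70 (y) x 6 mm, about 0.3 kg; origin at the centre of its underside, z up. At its centre stands an orange upright grip, 28 mm (x) long, 14 mm (y) thick, top 52 mm above the underside. Ball pocket at +38 mm x; at the -x end a fixed dark steel block, 22 x 40 mm, 22 mm above the underside. It starts with its +x (ball) end roughly towards the hinge, turned up to 0.3 rad.
- tray_pocket (a point): where the ball's centre is when it sits mid pocket: +38 mm x, 21 mm above the tray's underside. The pocket is a black ring, 24 mm inside diameter, 3.5 mm high: the ball has 2 to 3 mm of play and rolls over the rim at about 40 degrees of tilt or with a hard jerk.
- ball_center (a point): centre of the loose polished steel ball, 30 mm diameter, about 0.11 kg, in the tray's pocket
- viewer: fixed inspection stand: round white pad of 90 mm diameter, 6 mm thick, red dot in its middle, and a black camera box (50 mm wide, top 155 mm above the table) on a post whose lens looks along -x over the pad. Origin at the pad's centre on the table; the lens face is at +120 mm x, its axis 130 mm above the table; +x points to the camera.
- view_point (a point): the point on the lens axis straight above the pad's centre, 130 mm above the table: where the ball's centre is wanted
- thumb_nut: bystander, leave alone: black stepped thumb nut, 40 mm wide, 28 mm tall; origin at the centre of its underside
- gauge: bystander, leave alone: steel plug gauge lying down, 100 mm long, 22 mm thick; origin at the centre of its underside
- solvent: bystander, leave alone: white bottle with red cap, 56 mm wide, 150 mm tall; origin at the centre of its underside
- blanks: bystander, leave alone: stack of red and black marking blanks, 90 x 55 x 18 mm; origin at the centre of its underside
- screwdriver: bystander, leave alone: screwdriver with yellow handle; origin at the centre of its underside
- parts_bin: bystander, leave alone: open blue bin, 120 x 100 x 50 mm; origin at the centre of its underside
- ruler: bystander, leave alone: flat yellow ruler, 30 x 200 x 8 mm; origin at the centre of its underside

How it is judged:
On the way, in this order (a step that is already met when the one before it is completed fails the run):
1. the cover is open on its stop while the tray is still in the nest (value of joint cover above 1.6 rad and height (world z) of tray below 0.04 m), for 0.2 s.
2. the tray is lifted clear of the nest with the ball in its pocket (height (world z) of tray above 0.075 m and distance between ball_center and tray_pocket below 0.008 m and contact force between tray and the fingers above 1 N), for 0.2 s.
At the end, for the whole second after the job is handed in: Cover past 1.6 rad; fingers hold the tray clear of nest and stand, level within 0.14 rad, under 0.03 m/s; ball within 8 mm of mid pocket, within 30 mm of the pad's centre sideways and of the lens height; tray centre beyond the pad's centre from the camera (value of joint cover above 1.6 rad and distance between ball_center and tray_pocket below 0.008 m and horizontal distance between ball_center and view_point below 0.03 m and z of ball_center in the frame of view_point between -0.03 and 0.03 m and x of tray in the frame of viewer below 0 m and angle between tray's own z axis and vertical below 0.14 rad and linear speed of tray below 0.03 m/s and angular speed of tray below 0.3 rad/s and contact force between tray and the fingers above 1 N and contact force between tray and viewer below 0.1 N and contact force between tray and nest below 0.1 N); the arm keeps its last pose, push and grip.
It fails at once if the ball leaves its pocket (distance between ball_center and tray_pocket above 0.012 m).
It fails at once if the cover is flung open or slammed (faster than 1.5 rad/s) (velocity of joint cover above 1.5 rad/s or velocity of joint cover below -1.5 rad/s).
It fails at once if another thing on the table is disturbed (moved over 25 mm) (distance of any of thumb_nut, gauge, solvent, blanks, screwdriver, parts_bin, ruler from where it was at the start of the episode above 0.025 m).
It also fails if it takes over 67 s, if anything falls off the work surface, if the arm or the gripper's body presses on something with over 40 N, if the wrist force passes 120 N, or if a joint passes its speed limit or range.

## Working session

There is one attempt and no reset: what is moved stays moved. The work goes in short steps, Python scripts to look and compute and a shell command to move; the robot and the scene stay as the last step left them, time stands still between calls to the robot, and variables do not carry over. Pictures are saved under pics/ and viewed, about 8 in all and at most 12, crops included, and the job is handed in when it is done.

```bash
mkdir -p pics && ls && python3 - <<'E'
from plant import manip
import cv2,numpy as np
np.set_printoptions(precision=4,suppress=True)
for n in("top","side"):
    f=manip.grab_frame(n); cv2.imwrite(f"pics/{n}0.png",f[:,:,::-1]); c=manip.calibration(n); print(n,c)
print(manip.state())
E
```

```text
pics
top {'fx': 507.74821734765237, 'fy': 507.74821734765237, 'cx': 319.0364842345352, 'cy': 246.14216423557298, 'cam_to_world': array([[-0.0109,  0.9997, -0.0225,  0.5261],
       [-0.9999, -0.0108,  0.0073,  0.0485],
       [ 0.0071,  0.0226,  0.9997,  1.297 ],
       [ 0.    ,  0.    ,  0.    ,  1.    ]])}
side {'fx': 559.6805051092516, 'fy': 559.6805051092516, 'cx': 319.8155828264604, 'cy': 237.6663371400748, 'cam_to_world': array([[-0.9447,  0.2228, -0.2405,  0.2253],
       [-0.3274, -0.6048,  0.7259,  1.0842],
       [ 0.0163,  0.7646,  0.6443,  1.0655],
       [ 0.    ,  0.    ,  0.    ,  1.    ]])}
{'time': 0.1, 'joint_pos': array([ 1.054 ,  0.0533,  1.6142,  0.    ,  1.476 , -0.119 ]), 'joint_vel': array([-0.0005, -0.0018, -0.0001, -0.    ,  0.0008,  0.0002]), 'joint_efforts': array([ -0.0005, -39.49  , -37.1365,  -0.0002,   0.0039,   0.    ]), 'tool_pos': array([0.2418, 0.5757, 0.2271]), 'tool_rot': array([ 0.0004,  0.8329,  0.5535, -0.0009]), 'contact_force': array([0.1819, 0.0382, 0.2714]), 'ft_torque': array([-0.0226, -0.044 ,  0.017 ]), 'gripper_width': 0.9970299840918457}
```

View pics/top0.png

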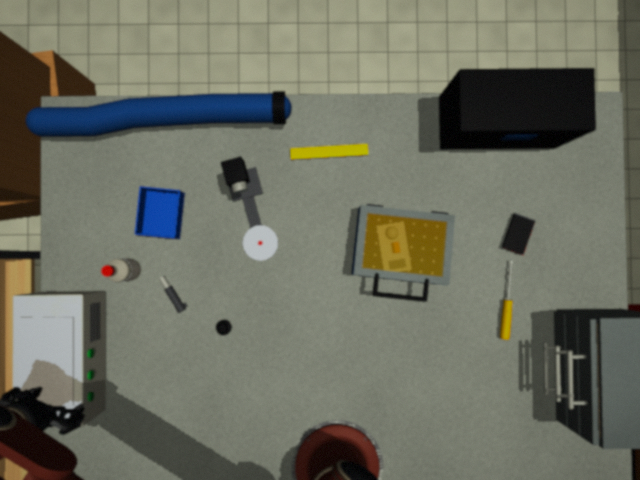

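View pics/side0.png

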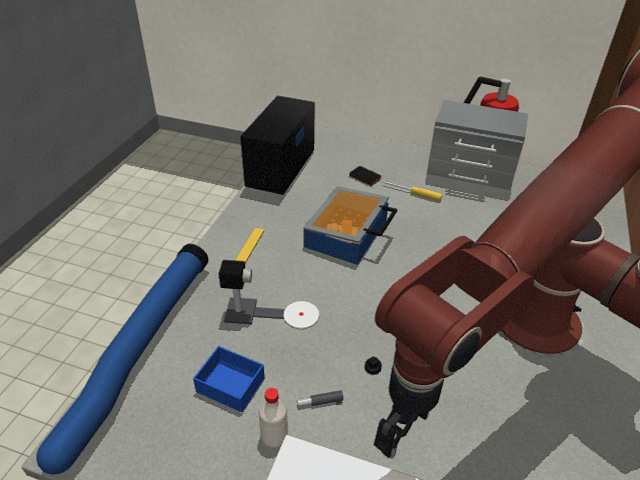

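The top view shows the nest at about (405,245) and its bar at (400,295). The white pad's dot is at (260,243), with the camera box at (235,170). In the side view the nest is at (345,225), the bar at (383,222) and the dot at (301,314). I'll enlarge both nest areas.

```bash
cat > h.py <<'E'
import numpy as np,cv2
from plant import manip
from scipy.optimize import least_squares
np.set_printoptions(precision=4,suppress=True)
def proj(n,P):
    c=manip.calibration(n);T=np.linalg.inv(c["cam_to_world"])
    p=np.atleast_2d(P)@T[:3,:3].T+T[:3,3]
    return np.c_[c["cx"]+c["fx"]*p[:,0]/-p[:,2],c["cy"]-c["fy"]*p[:,1]/-p[:,2]]
def ray(n,uv):
    c=manip.calibration(n);M=np.array(c["cam_to_world"])
    d=M[:3,:3]@np.array([(uv[0]-c["cx"])/c["fx"],-(uv[1]-c["cy"])/c["fy"],-1]);return M[:3,3],d
def atz(n,uv,z):
    o,d=ray(n,uv);return o+d*(z-o[2])/d[2]
def tri(uvt,uvs):
    (o1,d1),(o2,d2)=ray("top",uvt),ray("side",uvs)
    s=np.linalg.lstsq(np.c_[d1,-d2],o2-o1,rcond=None)[0];a,b=o1+s[0]*d1,o2+s[1]*d2
    return (a+b)/2,np.linalg.norm(a-b)
def crop(img,x,y,w,h,k):
    return cv2.resize(img[y:y+h,x:x+w],None,fx=k,fy=k,interpolation=cv2.INTER_CUBIC)
E
python3 - <<'E'
from h import *
t=cv2.imread("pics/top0.png");s=cv2.imread("pics/side0.png")
cv2.imwrite("pics/c0.png",np.hstack([crop(t,340,195,130,120,3),np.zeros((360,10,3),np.uint8),crop(s,290,180,130,120,3)]))
print(atz("top",(260.3,242.7),.006),atz("side",(301.5,314),.006))
for z in(.155,): print(atz("top",(233,168),z))
E
```

```text
[0.5656 0.1883 0.006 ] [0.5661 0.1894 0.006 ]
[0.7302 0.2323 0.155 ]
```

View pics/c0.png

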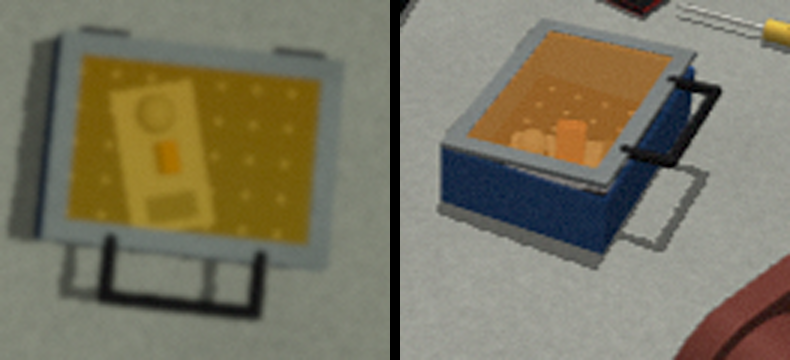

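In this crop the bar ends are at top (374.7,294) and (426.3,298.7), and at side (380.7,233.3) and (395,210). The tray shows through the cover: the grip top is at top (395.7,247.3), the ball at (392.3,232.7) and the block at (397.7,264). Next I'll fit the poses.

```bash
python3 - <<'E'
from h import *
T=[(360.7,205.7),(454,215.7),(355,274),(448.3,284.3),(374.7,294),(426.3,298.7)]
S=[(303.3,228.3),(336.7,186.7),(358.3,243.3),(389,196.7),(380.7,233.3),(395,210)]
def pts(p):
    x,y,a,q=p
    L=[]
    for r,w in((0,115),(0,-115),(170,115),(170,-115),(210,57),(210,-57)):
        L.append([.085-r/1e3*np.cos(q),w/1e3,.066+r/1e3*np.sin(q)])
    L=np.array(L);R=np.array([[np.cos(a),-np.sin(a),0],[np.sin(a),np.cos(a),0],[0,0,1]])
    return L@R.T+[x,y,0]
def res(p): P=pts(p);return np.r_[(proj("top",P)-T).ravel(),(proj("side",P)-S).ravel()]
r=least_squares(res,[.55,-.1,0,0.1],loss="soft_l1");print("nest x,y,yaw,cover",r.x);print(r.fun.reshape(-1,2).round(1))
P=pts(r.x);print("bar",P[4:].mean(0))
for i in(4,5):print(tri(T[i],S[i]))
b=atz("top",(392.3,232.7),.026);g=atz("top",(395.7,247.3),.057);k=atz("top",(397.7,264),.027)
print("ball",b,"grip",g,"block",k,"yaw",np.arctan2(*(b-k)[1::-1]))
print("grip tri",tri((395.7,247.3),(346.7,221.7)))
s=manip.state();from scipy.spatial.transform import Rotation as R
print(R.from_quat(np.roll(s["tool_rot"],-1)).as_matrix())
E
```

```text
nest x,y,yaw,cover [ 0.5557 -0.1663 -0.1185  0.1004]
[[-0.3 -1.1]
 [ 0.4 -0.9]
 [-1.4  0.1]
 [ 0.9  0.1]
 [ 1.5 -0.6]
 [-2.6 -0.2]
 [ 0.3  0.6]
 [ 0.7  0.5]
 [ 1.  -1.3]
 [ 0.1  0.7]
 [ 0.2 -0.3]
 [ 0.2  0.5]]
bar [ 0.4327 -0.1517  0.0871]
(array([ 0.4387, -0.0912,  0.0891]), np.float64(0.00098131124703626))
(array([ 0.4264, -0.2146,  0.0844]), np.float64(0.0023662144765526872))
ball [ 0.5865 -0.1449  0.026 ] grip [ 0.5492 -0.148   0.057 ] block [ 0.5079 -0.1571  0.027 ] yaw 0.1548099082166727
grip tri (array([ 0.5507, -0.1476,  0.0567]), np.float64(0.0030063501150877454))
[[ 0.3874  0.9219 -0.001 ]
 [ 0.9219 -0.3874 -0.0017]
 [-0.0019 -0.0002 -1.    ]]
```

```bash
cat >> h.py <<'E'
from scipy.spatial.transform import Rotation as Ro
def need(pos,jaw_deg):
    "shift (cm) and turn (deg) in tool axes to pos with tool down and jaws along jaw_deg"
    s=manip.state();R0=Ro.from_quat(np.roll(s["tool_rot"],-1)); a=np.radians(jaw_deg)
    X=np.array([np.cos(a),np.sin(a),0]);Z=np.array([0,0,-1.]);G=Ro.from_matrix(np.c_[X,np.cross(Z,X),Z])
    print("lin cm",(R0.inv().apply(np.array(pos)-s["tool_pos"])*100).round(2),"rot",(R0.inv()*G).as_rotvec(degrees=True).round(1))
E
python3 -m pendant '{"linear":[[-3,2.3,0],[-6,4.6,0],[-9,6.9,0],[-12,9.2,0],[-15,11.4,0],[-18,13.7,0],[-21,16,0],[-24,18.3,0],[-27,20.6,0],[-30,22.9,0]],"rotation":[[0,0,3.7],[0,0,7.4],[0,0,11.1],[0,0,14.8],[0,0,18.5],[0,0,22.2],[0,0,25.9],[0,0,29.6],[0,0,33.3],[0,0,37]],"grip":[0.65,0.65,0.65,0.65,0.65,0.65,0.65,0.65,0.65,0.65]}'
python3 -c "
from h import *
need([.433,-.152,.2],-6.8);print(manip.state()['gripper_width'])"
```

```text
time: 0.93
tool_pos: [0.3367, 0.2092, 0.2277]
tool_rot: [0.0, 0.966, 0.259, -0.0]
contact_force: [1.5, 0.1, 0.3]
gripper_width: 0.348
lin cm [-9.76 36.08  2.78] rot [ 0.   0.  36.9]
0.3482591188567678
```

```bash
python3 -m pendant '{"linear":[[-1,3.7,0.3],[-2,7.4,0.6],[-3,11,0.9],[-4,14.7,1.2],[-5,18.4,1.5],[-6,22,1.8],[-7,25.7,2],[-8,29.4,2.3],[-9,33,2.6],[-9.8,36.1,2.8]],"rotation":[[0,0,3.7],[0,0,7.4],[0,0,11.1],[0,0,14.8],[0,0,18.5],[0,0,22.2],[0,0,25.9],[0,0,29.6],[0,0,33.3],[0,0,37]],"grip":[0.65,0.65,0.65,0.65,0.65,0.65,0.65,0.65,0.65,0.65]}'
python3 - <<'E'
from h import *
need([.433,-.152,.09],-6.8)
t=manip.grab_frame("top")[:,:,::-1];s=manip.grab_frame("side")[:,:,::-1]
cv2.imwrite("pics/c1.png",np.hstack([crop(t,340,195,130,130,3),np.zeros((390,10,3),np.uint8),crop(s,320,150,130,130,3)]))
st=manip.state();R0=Ro.from_quat(np.roll(st["tool_rot"],-1))
print(proj("side",st["tool_pos"]+R0.apply([0,0,.022])),proj("top",st["tool_pos"]))
E
```

```text
time: 1.77
tool_pos: [0.4336, -0.1528, 0.1995]
tool_rot: [-0.0, 0.998, -0.062, -0.0]
contact_force: [0.7, -0.2, 0.8]
gripper_width: 0.344
lin cm [-0.07 -0.07 10.95] rot [-0.   0.  -0.3]
[[391.1463 194.9406]] [[409.5856 299.3367]]
```

View pics/c1.png

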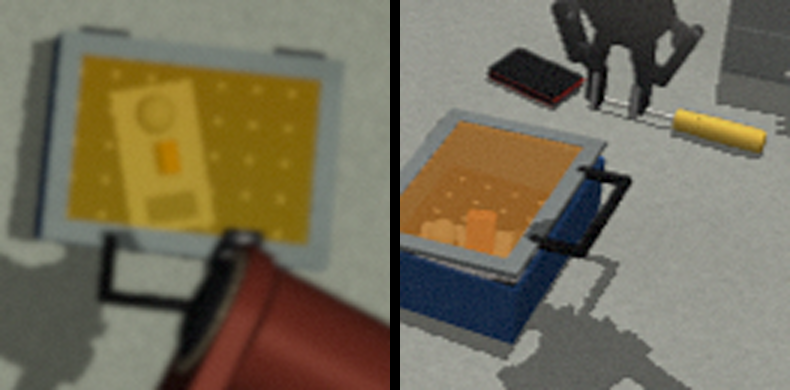

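The gripper hangs over the bar with the jaws straddling it in x (side fingers near (391,187), bar near (388,221)). I'll go down and pinch.

```bash
python3 -m pendant '{"linear":[[-0.1,-0.1,1.5],[-0.1,-0.1,3],[-0.1,-0.1,4.5],[-0.1,-0.1,6],[-0.1,-0.1,7.5],[-0.1,-0.1,8.5],[-0.1,-0.1,9.5],[-0.1,-0.1,10.3],[-0.1,-0.1,10.9],[-0.1,-0.1,10.9]],"rotation":[[0,0,0],[0,0,0],[0,0,0],[0,0,0],[0,0,0],[0,0,0],[0,0,0],[0,0,0],[0,0,0],[0,0,0]],"grip":[0.65,0.65,0.65,0.65,0.65,0.65,0.65,0.65,0.65,0.65]}' && python3 -m pendant '{"linear":[[0,0,0],[0,0,0],[0,0,0],[0,0,0],[0,0,0],[0,0,0],[0,0,0],[0,0,0],[0,0,0],[0,0,0]],"rotation":[[0,0,0],[0,0,0],[0,0,0],[0,0,0],[0,0,0],[0,0,0],[0,0,0],[0,0,0],[0,0,0],[0,0,0]],"grip":[0.75,0.85,0.95,1,1,1,1,1,1,1]}'
python3 - <<'E'
from h import *
s=manip.state();p=s["tool_pos"];print(s["contact_force"],s["gripper_width"])
# grasp point rel. hinge, plan arc
x,y,a=.5557,-.1663,-.1185;u=np.array([np.cos(a),np.sin(a)]);h=np.array([x,y])+.085*u
g=p-[0,0,.003];r=(g[:2]-h)@u;dz=g[2]-.066;print("rel",r,dz,"radius",np.hypot(r,dz),"angle",np.arctan2(dz,-r))
q0=np.arctan2(dz,-r);rad=np.hypot(r,dz)
for k in range(0,33):
    q=q0+.05*k;print(k,round(q,2),round((rad*(-np.cos(q)+np.cos(q0)))*100,2),round(-rad*(np.sin(q)-np.sin(q0))*100,2))
E
```

```text
time: 2.7
tool_pos: [0.4324, -0.1488, 0.0899]
tool_rot: [-0.0, 0.998, -0.059, -0.001]
contact_force: [-0.1, 1.0, -0.4]
gripper_width: 0.357
time: 3.53
tool_pos: [0.4331, -0.1493, 0.0912]
tool_rot: [-0.0, 0.998, -0.059, -0.0]
contact_force: [-0.2, 0.0, -0.1]
gripper_width: -0.003
[-0.1572  0.0338 -0.0692] -0.002612200857277965
rel -0.20879475302067507 0.02218962371760344 radius 0.2099705414806885 angle 0.10587740332172359
0 0.11 0.0 -0.0
1 0.16 0.14 -1.04
2 0.21 0.33 -2.07
3 0.26 0.57 -3.1
4 0.31 0.86 -4.1
5 0.36 1.2 -5.1
6 0.41 1.59 -6.07
7 0.46 2.03 -7.02
8 0.51 2.51 -7.96
9 0.56 3.04 -8.86
10 0.61 3.62 -9.74
11 0.66 4.24 -10.59
12 0.71 4.9 -11.4
13 0.76 5.6 -12.18
14 0.81 6.34 -12.93
15 0.86 7.11 -13.64
16 0.91 7.92 -14.31
17 0.96 8.77 -14.93
18 1.01 9.64 -15.52
19 1.06 10.54 -16.06
20 1.11 11.47 -16.55
21 1.16 12.42 -17.0
22 1.21 13.39 -17.4
23 1.26 14.38 -17.75
24 1.31 15.38 -18.05
25 1.36 16.4 -18.3
26 1.41 17.43 -18.49
27 1.46 18.47 -18.64
28 1.51 19.52 -18.73
29 1.56 20.57 -18.78
30 1.61 21.62 -18.77
31 1.66 22.66 -18.7
32 1.71 23.71 -18.59
```

The gripper shut to zero opening, so the bar isn't between the pads. I'll look.

```bash
python3 - <<'E'
from h import *
t=manip.grab_frame("top")[:,:,::-1];s=manip.grab_frame("side")[:,:,::-1]
cv2.imwrite("pics/c2.png",np.hstack([crop(t,350,240,90,90,4),np.zeros((360,10,3),np.uint8),crop(s,340,180,90,90,4)]))
st=manip.state();R0=Ro.from_quat(np.roll(st["tool_rot"],-1))
print(proj("side",st["tool_pos"]+R0.apply([0,0,.022])),proj("side",[.4327,-.1517,.0871]))
E
```

```text
[[387.277  226.8869]] [[388.2019 221.4562]]
```

View pics/c2.png

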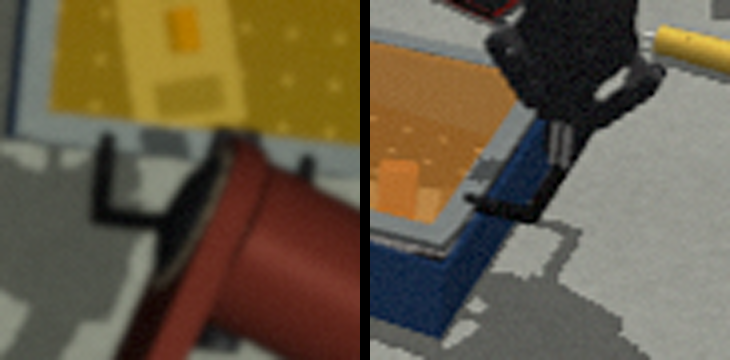

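```bash
python3 -m pendant '{"linear":[[0,0,-0.5],[0,0,-1],[0,0,-1.5],[0,0,-2],[0,0,-2.5],[0,0,-3],[0,0,-3.5],[0,0,-4],[0,0,-4],[0,0,-4]],"rotation":[[0,0,0],[0,0,0],[0,0,0],[0,0,0],[0,0,0],[0,0,0],[0,0,0],[0,0,0],[0,0,0],[0,0,0]],"grip":[1,1,1,1,1,1,1,1,1,1]}'; python3 - <<'E'
from h import *
s=manip.grab_frame("side")[:,:,::-1]
st=manip.state();R0=Ro.from_quat(np.roll(st["tool_rot"],-1))
c=crop(s,340,170,90,90,6)
for d in(0,.011,.022):
    u,v=proj("side",st["tool_pos"]+R0.apply([0,0,d]))[0];print(d,u,v);cv2.circle(c,(int((u-340)*6+3),int((v-170)*6+3)),3,(0,255,0),-1)
cv2.imwrite("pics/c3.png",c);print(manip.tcp_to_tips)
E
```

```text
time: 4.47
tool_pos: [0.4333, -0.1494, 0.1317]
tool_rot: [0.0, 0.998, -0.059, 0.0]
contact_force: [-0.1, -0.1, -0.3]
gripper_width: -0.002
0 389.3891066766616 209.45366401636292
0.011 389.007492279601 212.610311185631
0.022 388.62934230024615 215.73830130100419
0.022
```

View pics/c3.png

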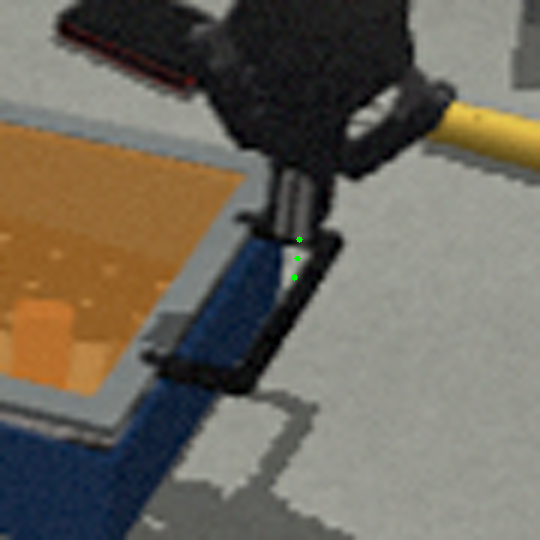

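The picture shows the shut fingertips at about side (389,209.7). That is where the reported TCP projects, not 22 mm ahead of it, so the real tips are roughly 20 mm shorter than stated. This fits the missed pinch, where the tips just reached the bar top. I'll open again, go about 2 cm deeper and re-pinch.

```bash
python3 -m pendant '{"linear":[[0,0,0],[0,0,0],[0,0,0],[0,0,1],[0,0,2],[0,0,3],[0,0,4],[0,0,5],[0,0,5.7],[0,0,6.2]],"rotation":[[0,0,0],[0,0,0],[0,0,0],[0,0,0],[0,0,0],[0,0,0],[0,0,0],[0,0,0],[0,0,0],[0,0,0]],"grip":[0.65,0.65,0.65,0.65,0.65,0.65,0.65,0.65,0.65,0.65]}' && python3 -m pendant '{"linear":[[0,0,0],[0,0,0],[0,0,0],[0,0,0],[0,0,0],[0,0,0],[0,0,0],[0,0,0],[0,0,0],[0,0,0]],"rotation":[[0,0,0],[0,0,0],[0,0,0],[0,0,0],[0,0,0],[0,0,0],[0,0,0],[0,0,0],[0,0,0],[0,0,0]],"grip":[0.7,0.75,0.8,0.85,0.9,0.95,1,1,1,1]}'
```

```text
time: 5.35
tool_pos: [0.4324, -0.1489, 0.0675]
tool_rot: [-0.0, 0.998, -0.059, -0.001]
contact_force: [-0.6, 0.1, 0.2]
gripper_width: 0.352
time: 6.18
tool_pos: [0.4331, -0.1495, 0.0693]
tool_rot: [0.0, 0.998, -0.059, 0.0]
contact_force: [-3.1, -0.8, 1.5]
gripper_width: 0.115
```

The bar is pinched (opening about 10 mm). I'll swing along the arc at about 0.6 rad/s, checking after each call.

```bash
python3 -m pendant '{"linear":[[0.1,0,-0.8],[0.3,0,-1.9],[0.5,0,-2.9],[0.8,0,-3.9],[1.1,0,-4.9],[1.5,0,-5.9],[1.9,0,-6.8],[2.4,0,-7.7],[2.9,0,-8.6],[3.5,0,-9.5]],"rotation":[[0,0,0],[0,0,0],[0,0,0],[0,0,0],[0,0,0],[0,0,0],[0,0,0],[0,0,0],[0,0,0],[0,0,0]],"grip":[1,1,1,1,1,1,1,1,1,1]}'; python3 - <<'E'
from h import *
s=manip.state();print(s["gripper_width"],s["contact_force"])
E
```

```text
time: 7.02
tool_pos: [0.4646, -0.1532, 0.1645]
tool_rot: [-0.0, 0.998, -0.059, -0.005]
contact_force: [-14.4, -2.5, 1.9]
gripper_width: 0.11
0.10984230239110464 [-14.3902  -2.5184   1.9023]
```

```bash
python3 -m pendant '{"linear":[[0.3,0,-0.8],[0.9,0,-1.7],[1.6,0,-2.5],[2.3,0,-3.2],[3.0,0,-4.0],[3.8,0,-4.7],[4.6,0,-5.3],[5.5,0,-6.0],[6.4,0,-6.5],[7.3,0,-7.1]],"rotation":[[0,0,0],[0,0,0],[0,0,0],[0,0,0],[0,0,0],[0,0,0],[0,0,0],[0,0,0],[0,0,0],[0,0,0]],"grip":[1,1,1,1,1,1,1,1,1,1]}'
```

```text
time: 7.85
tool_pos: [0.5396, -0.1622, 0.2384]
tool_rot: [0.0, 0.998, -0.059, -0.002]
contact_force: [-12.1, -1.0, 8.9]
gripper_width: 0.108
```

```bash
python3 -m pendant '{"linear":[[1.1,0,-0.6],[2.3,0,-1.1],[3.5,0,-1.6],[4.7,0,-2.0],[5.9,0,-2.3],[7.1,0,-2.5],[8.3,0,-2.6],[9.5,0,-2.7],[10.6,0,-2.7],[11.6,0,-2.7]],"rotation":[[0,0,0],[0,0,0],[0,0,0],[0,0,0],[0,0,0],[0,0,0],[0,0,0],[0,0,0],[0,0,0],[0,0,0]],"grip":[1,1,1,1,1,1,1,1,1,1]}' && python3 -m pendant '{"linear":[[0.4,0,0],[0.8,0,0.1],[1.1,0,0.1],[1.4,0,0.1],[1.7,0,0.1],[1.9,0,0.2],[2.1,0,0.2],[2.1,0,0.2],[2.1,0,0.2],[2.1,0,0.2]],"rotation":[[0,0,0],[0,0,0],[0,0,0],[0,0,0],[0,0,0],[0,0,0],[0,0,0],[0,0,0],[0,0,0],[0,0,0]],"grip":[1,1,1,1,1,1,1,1,1,1]}'
python3 - <<'E'
from h import *
s=manip.state();p=s["tool_pos"]
x,y,a=.5557,-.1663,-.1185;u=np.array([np.cos(a),np.sin(a)]);h=np.array([x,y])+.085*u
print((p[:2]-h)@u,p[2]+.0175-.066,np.arctan2(p[2]+.0175-.066,-(p[:2]-h)@u))
E
```

```text
time: 8.68
tool_pos: [0.6567, -0.1762, 0.2664]
tool_rot: [0.001, 0.998, -0.059, 0.001]
contact_force: [-4.9, -2.8, 3.7]
gripper_width: 0.109
time: 9.52
tool_pos: [0.6708, -0.1776, 0.2642]
tool_rot: [-0.001, 0.998, -0.06, -0.007]
contact_force: [-28.0, 2.1, 16.7]
gripper_width: 0.106
0.03066810739839438 0.21566703397416032 1.7120504819380822
```

```bash
python3 -m pendant '{"linear":[[-0.2,0,0],[-0.4,0,0],[-0.4,0,0],[-0.4,0,0],[-0.4,0,0],[-0.4,0,0],[-0.4,0,0],[-0.4,0,0],[-0.4,0,0],[-0.4,0,0]],"rotation":[[0,0,0],[0,0,0],[0,0,0],[0,0,0],[0,0,0],[0,0,0],[0,0,0],[0,0,0],[0,0,0],[0,0,0]],"grip":[1,1,0.9,0.85,0.8,0.75,0.7,0.65,0.65,0.65]}' && python3 -m pendant '{"linear":[[0,0,-0.5],[0,0,-1.5],[0,0,-2.5],[0,0,-4],[0,0,-5.5],[0,0,-7],[-2,0,-8],[-5,0,-8],[-8,0,-8],[-11,0,-8]],"rotation":[[0,0,0],[0,0,0],[0,0,0],[0,0,0],[0,0,0],[0,0,0],[0,0,0],[0,0,0],[0,0,0],[0,0,0]],"grip":[0.65,0.65,0.65,0.65,0.65,0.65,0.65,0.65,0.65,0.65]}'
python3 - <<'E'
from h import *
t=manip.grab_frame("top")[:,:,::-1];s=manip.grab_frame("side")[:,:,::-1]
cv2.imwrite("pics/c4.png",np.hstack([crop(t,340,190,130,150,3),np.zeros((450,10,3),np.uint8),crop(s,280,110,130,150,3)]))
print(proj("side",[[.549,-.148,.057]]),proj("top",[[.549,-.148,.057]]))
E
```

```text
time: 10.35
tool_pos: [0.6725, -0.1776, 0.2599]
tool_rot: [-0.0, 0.998, -0.059, -0.0]
contact_force: [-0.7, 0.0, 0.4]
gripper_width: 0.349
time: 11.18
tool_pos: [0.5624, -0.1647, 0.3424]
tool_rot: [0.0, 0.998, -0.059, 0.001]
contact_force: [-0.2, 0.1, 0.0]
gripper_width: 0.348
[[347.8218 221.6751]] [[395.7181 247.3964]]
```

View pics/c4.png

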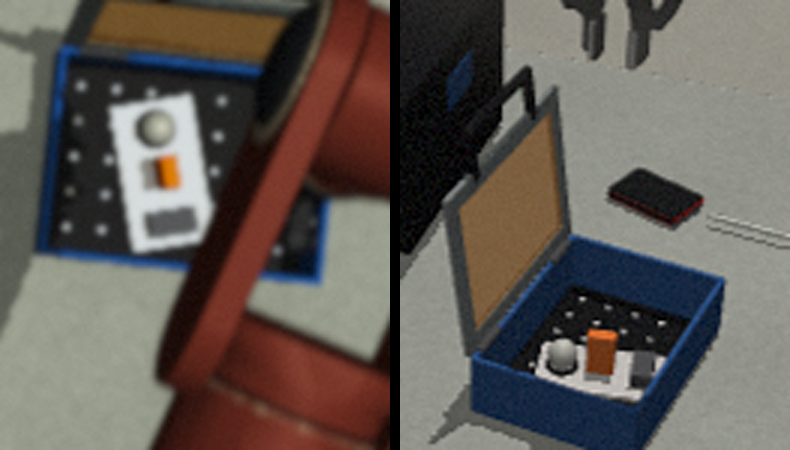

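The cover stands open, and the tray sits undisturbed with the ball in its pocket. In the top view the tray corners average (393.8,247.7), the grip's top face is at (397.2,247.5) and the ball at (392,232.7). In the side view the grip top is at (347.3,221). I'll refine the grip position from these.

```bash
python3 - <<'E'
from h import *
f=lambda x,y:(340+x/3,190+y/3)
C=[atz("top",f(*c),.011) for c in((110,107),(190,96),(213,238),(133,252))]
C=np.array(C);print("centre",C.mean(0));d=(C[0]+C[1]-C[2]-C[3])/2;print("len",np.linalg.norm(d),np.linalg.norm(C[0]-C[1]),"yaw",np.arctan2(d[1],d[0]))
b=atz("top",(392,232.7),.026);print("ball",b,"vec",b-C.mean(0))
print("grip",atz("top",(397.2,247.5),.057),tri((397.2,247.5),(347.3,221)))
need([.549,-.151,.2],99)
E
```

```text
centre [ 0.5491 -0.1505  0.011 ]
len 0.12280611989394725 0.06843179930292465 yaw 0.14490458377102036
ball [ 0.5865 -0.1441  0.026 ] vec [0.0375 0.0064 0.015 ]
grip [ 0.5487 -0.1516  0.057 ] (array([ 0.5501, -0.1513,  0.0567]), np.float64(0.0028425744335659905))
lin cm [-1.32 -1.19 14.22] rot [   0.1   -0.  -105.8]
```

```bash
python3 -m pendant '{"linear":[[-0.3,-0.3,1],[-0.6,-0.6,2],[-0.9,-0.9,3],[-1.3,-1.2,4],[-1.3,-1.2,5],[-1.3,-1.2,6],[-1.3,-1.2,7],[-1.3,-1.2,8],[-1.3,-1.2,9],[-1.3,-1.2,10]],"rotation":[[0,0,7],[0,0,14],[0,0,21],[0,0,28],[0,0,35],[0,0,42],[0,0,49],[0,0,56],[0,0,63],[0,0,70]],"grip":[0.5,0.5,0.5,0.5,0.5,0.5,0.5,0.5,0.5,0.5]}'
python3 -c "
from h import *
need([.549,-.151,.1],-81.2)"
```

```text
time: 12.12
tool_pos: [0.5529, -0.1517, 0.2415]
tool_rot: [-0.0, 0.782, -0.623, 0.001]
contact_force: [0.2, 0.1, 0.0]
gripper_width: 0.503
lin cm [-0.17  0.39 14.15] rot [-0.1 -0.1  4.1]
```

```bash
python3 -m pendant '{"linear":[[-0.1,0.2,1.5],[-0.2,0.4,3],[-0.2,0.4,5],[-0.2,0.4,7],[-0.2,0.4,9],[-0.2,0.4,11],[-0.2,0.4,12.5],[-0.2,0.4,13.5],[-0.2,0.4,14.2],[-0.2,0.4,14.2]],"rotation":[[0,0,2],[0,0,4],[0,0,4],[0,0,4],[0,0,4],[0,0,4],[0,0,4],[0,0,4],[0,0,4],[0,0,4]],"grip":[0.5,0.5,0.5,0.5,0.5,0.5,0.5,0.5,0.5,0.5]}'
python3 - <<'E'
from h import *
need([.549,-.151,.036],-81.2)
t=manip.grab_frame("top")[:,:,::-1];s=manip.grab_frame("side")[:,:,::-1]
cv2.imwrite("pics/c5.png",np.hstack([crop(t,350,200,90,90,4),np.zeros((360,10,3),np.uint8),crop(s,300,165,90,90,4)]))
st=manip.state();print(proj("side",st["tool_pos"]),st["gripper_width"])
E
```

```text
time: 12.95
tool_pos: [0.5472, -0.1502, 0.0974]
tool_rot: [0.0, 0.762, -0.648, -0.001]
contact_force: [0.1, 0.3, -0.9]
gripper_width: 0.501
lin cm [ 0.11 -0.17  6.14] rot [0.1 0.  0.4]
[[349.0981 209.6197]] 0.4968224583693655
```

View pics/c5.png

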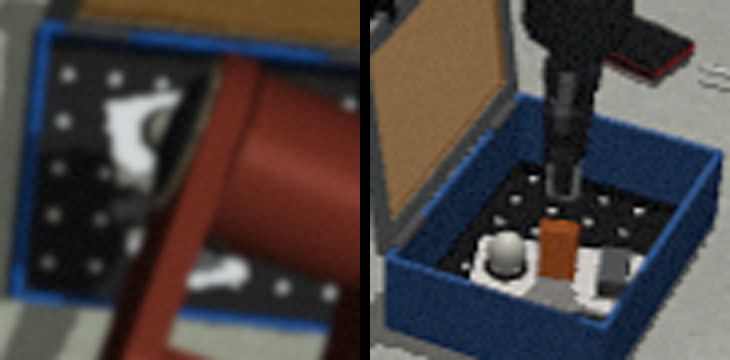

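The visible fingertip is at about side (348.8,215), again at TCP height, and it looks a few mm to the −x side of the grip. I'll shift about +4 mm in x, lower it to just beside the grip top and compare directly.

```bash
python3 -m pendant '{"linear":[[0.1,-0.4,0],[0.1,-0.4,0.5],[0.1,-0.4,1],[0.1,-0.4,1.6],[0.1,-0.4,2.2],[0.1,-0.4,2.8],[0.1,-0.4,3.4],[0.1,-0.4,4],[0.1,-0.4,4.5],[0.1,-0.4,4.5]],"rotation":[[0,0,0],[0,0,0],[0,0,0],[0,0,0],[0,0,0],[0,0,0],[0,0,0],[0,0,0],[0,0,0],[0,0,0]],"grip":[0.5,0.5,0.5,0.5,0.5,0.5,0.5,0.5,0.5,0.5]}'
python3 - <<'E'
from h import *
s=manip.grab_frame("side")[:,:,::-1]
c=crop(s,315,190,60,60,10);cv2.imwrite("pics/c6.png",c)
st=manip.state();R0=Ro.from_quat(np.roll(st["tool_rot"],-1));print(st["tool_pos"],st["contact_force"])
for y in(-.036,-.021):
  for w in(-.011,.011): print(y,w,(proj("side",st["tool_pos"]+R0.apply([y,w,0]))[0]-[315,190])*10+5)
for gx in(-.014,.014):
  print("grip near top",(proj("side",[.549+gx*.988-.007*.155,-.151+gx*.155+.007*.988,.057])[0]-[315,190])*10+5)
E
```

```text
time: 13.88
tool_pos: [0.5504, -0.1503, 0.0515]
tool_rot: [0.0, 0.762, -0.648, -0.001]
contact_force: [-0.2, -0.8, 0.2]
gripper_width: 0.506
[ 0.5509 -0.1504  0.0523] [-0.0526 -0.5029  0.1038]
-0.036 -0.011 [273.6656 400.6403]
-0.036 0.011 [349.891  409.9087]
-0.021 -0.011 [281.07   368.3114]
-0.021 0.011 [356.7712 377.4607]
grip near top [380.8504 336.4268]
grip near top [284.9863 324.5223]
```

View pics/c6.png

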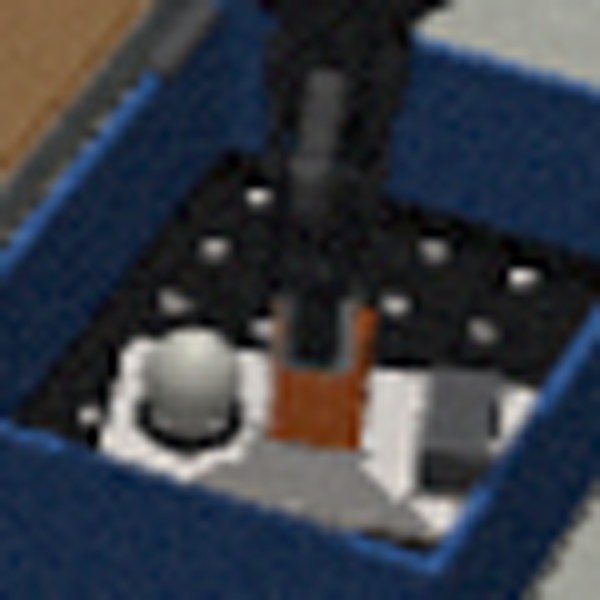

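The fingertips straddle the grip: finger x 282–355 against grip x 275–362 in the crop, tips at TCP level. I'll go 1.7 cm deeper and close gently.

```bash
python3 -m pendant '{"linear":[[0,0,0.3],[0,0,0.6],[0,0,0.9],[0,0,1.2],[0,0,1.5],[0,0,1.7],[0,0,1.7],[0,0,1.7],[0,0,1.7],[0,0,1.7]],"rotation":[[0,0,0],[0,0,0],[0,0,0],[0,0,0],[0,0,0],[0,0,0],[0,0,0],[0,0,0],[0,0,0],[0,0,0]],"grip":[0.5,0.5,0.5,0.5,0.5,0.5,0.55,0.6,0.65,0.7]}' && python3 -m pendant '{"linear":[[0,0,0],[0,0,0],[0,0,0],[0,0,0],[0,0,0],[0,0,0],[0,0,0],[0,0,0],[0,0,0],[0,0,0]],"rotation":[[0,0,0],[0,0,0],[0,0,0],[0,0,0],[0,0,0],[0,0,0],[0,0,0],[0,0,0],[0,0,0],[0,0,0]],"grip":[0.73,0.76,0.78,0.8,0.82,0.84,0.86,0.9,0.95,1]}'
```

```text
time: 14.77
tool_pos: [0.5516, -0.1507, 0.0364]
tool_rot: [-0.0, 0.762, -0.648, 0.0]
contact_force: [0.3, -0.3, 0.3]
gripper_width: 0.301
time: 15.6
tool_pos: [0.5515, -0.1506, 0.0365]
tool_rot: [-0.0, 0.762, -0.648, 0.0]
contact_force: [-1.5, 0.8, 2.6]
gripper_width: 0.143
```

```bash
python3 -m pendant '{"linear":[[0,0,-0.1],[0,0,-0.2],[0,0,-0.4],[0,0,-0.7],[0,0,-1.0],[0,0,-1.4],[0,0,-1.8],[0,0,-2.3],[0,0,-2.8],[0,0,-3.3]],"rotation":[[0,0,0],[0,0,0],[0,0,0],[0,0,0],[0,0,0],[0,0,0],[0,0,0],[0,0,0],[0,0,0],[0,0,0]],"grip":[1,1,1,1,1,1,1,1,1,1]}' && python3 -m pendant '{"linear":[[0,0,-0.5],[0,0,-1.1],[0,0,-1.8],[0,0,-2.6],[0,0,-3.4],[0,0,-4.2],[0,0,-5.0],[0,0,-5.7],[0,0,-6.3],[0,0,-6.7]],"rotation":[[0,0,0],[0,0,0],[0,0,0],[0,0,0],[0,0,0],[0,0,0],[0,0,0],[0,0,0],[0,0,0],[0,0,0]],"grip":[1,1,1,1,1,1,1,1,1,1]}' && python3 -m pendant '{"linear":[[0,0,-0.2],[0,0,-0.3],[0,0,-0.4],[0,0,-0.4],[0,0,-0.4],[0,0,-0.4],[0,0,-0.4],[0,0,-0.4],[0,0,-0.4],[0,0,-0.4]],"rotation":[[0,0,0],[0,0,0],[0,0,0],[0,0,0],[0,0,0],[0,0,0],[0,0,0],[0,0,0],[0,0,0],[0,0,0]],"grip":[1,1,1,1,1,1,1,1,1,1]}'
python3 - <<'E'
from h import *
t=manip.grab_frame("top")[:,:,::-1];s=manip.grab_frame("side")[:,:,::-1]
cv2.imwrite("pics/c7.png",np.hstack([crop(t,200,140,120,120,3),np.zeros((360,10,3),np.uint8),crop(s,290,140,120,120,3)]))
print(manip.state()["gripper_width"])
E
```

```text
time: 16.43
tool_pos: [0.5516, -0.1507, 0.07]
tool_rot: [-0.0, 0.762, -0.648, 0.0]
contact_force: [-0.2, 0.4, -6.0]
gripper_width: 0.145
time: 17.27
tool_pos: [0.5518, -0.1508, 0.1374]
tool_rot: [-0.0, 0.762, -0.648, 0.001]
contact_force: [-0.7, 0.4, -4.9]
gripper_width: 0.148
time: 18.1
tool_pos: [0.5514, -0.1506, 0.1401]
tool_rot: [0.0, 0.762, -0.648, -0.0]
contact_force: [-0.5, 0.1, -5.2]
gripper_width: 0.142
0.1444909639427485
```

View pics/c7.png

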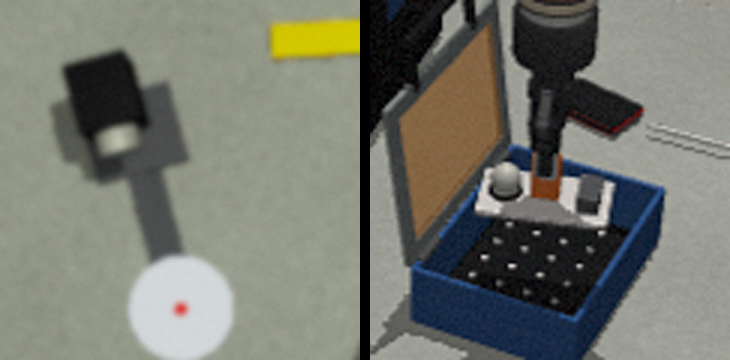

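The tray is up and level with the ball in its pocket (side crop (507,180)). The stand's arm runs from the pad dot at crop (180,309) to about (146,172), which gives the viewing direction.

```bash
python3 - <<'E'
from h import *
f=lambda x,y:(200+x/3,140+y/3)
v=atz("top",f(180,309),.006);a=atz("top",f(146,172),.004);b=atz("top",f(106,94),.155)
for q in(a,b):print(q,np.arctan2(*(q-v)[1::-1]),np.linalg.norm((q-v)[:2]))
yaw=.265;s=manip.state()
# grasp currently: TCP vs tray centre (.549,-.151), tray yaw .15
off=s["tool_pos"][:2]-[.549,-.151];d=yaw-.15;M=np.array([[np.cos(d),-np.sin(d)],[np.sin(d),np.cos(d)]])
c=v[:2]-.038*np.array([np.cos(yaw),np.sin(yaw)])+M@off;print("tcp target",c)
need([*c,.1405],-81.2+np.degrees(d))
E
```

```text
[0.6817 0.2172 0.004 ] 0.236195909767352 0.12021038914068347
[0.7226 0.2271 0.155 ] 0.23641732811724347 0.16228109707818725
tcp target [0.5305 0.1797]
lin cm [-32.95  -3.22  -0.03] rot [-0.  -0.  -6.2]
```

```bash
python3 -m pendant '{"linear":[[-0.3,0,0],[-0.9,-0.1,0],[-1.8,-0.2,0],[-3,-0.3,0],[-4.5,-0.4,0],[-6.2,-0.6,0],[-7.9,-0.8,0],[-9.6,-0.9,0],[-11.3,-1.1,0],[-13,-1.3,0]],"rotation":[[0,0,0],[0,0,0],[0,0,0],[0,0,0],[0,0,0],[0,0,0],[0,0,0],[0,0,0],[0,0,0],[0,0,0]],"grip":[1,1,1,1,1,1,1,1,1,1]}' && python3 -m pendant '{"linear":[[-1.7,-0.2,0],[-3.4,-0.3,0],[-5.1,-0.5,0],[-6.8,-0.7,0],[-8.5,-0.8,0],[-10.2,-1,0],[-11.9,-1.2,0],[-13.6,-1.3,0],[-15.2,-1.5,0],[-16.6,-1.6,0]],"rotation":[[0,0,0],[0,0,0],[0,0,0],[0,0,0],[0,0,0],[0,0,0],[0,0,0],[0,0,0],[0,0,0],[0,0,0]],"grip":[1,1,1,1,1,1,1,1,1,1]}' && python3 -m pendant '{"linear":[[-1.1,-0.1,0],[-2,-0.2,0],[-2.7,-0.3,0],[-3.1,-0.3,0],[-3.3,-0.3,0],[-3.4,-0.3,0],[-3.4,-0.3,0],[-3.4,-0.3,0],[-3.4,-0.3,0],[-3.4,-0.3,0]],"rotation":[[0,0,-0.5],[0,0,-1],[0,0,-1.5],[0,0,-2],[0,0,-2.5],[0,0,-3],[0,0,-3.5],[0,0,-4],[0,0,-4.5],[0,0,-4.8]],"grip":[1,1,1,1,1,1,1,1,1,1]}'
python3 - <<'E'
from h import *
t=manip.grab_frame("top")[:,:,::-1];s=manip.grab_frame("side")[:,:,::-1]
cv2.imwrite("pics/c8.png",np.hstack([crop(t,200,150,130,130,3),np.zeros((390,10,3),np.uint8),crop(s,220,215,130,130,3)]))
st=manip.state();print(st["time"],st["gripper_width"],st["tool_rot"],abs(st["joint_vel"]).max())
vp=[.5656,.1885,.13];print("view point: side crop",(proj("side",vp)[0]-[220,215])*3+1+[400,0],"top",(proj("top",vp)[0]-[200,150])*3+1)
E
```

```text
time: 19.03
tool_pos: [0.5429, -0.0179, 0.1402]
tool_rot: [-0.0, 0.762, -0.648, -0.0]
contact_force: [0.5, -0.4, -4.4]
gripper_width: 0.147
time: 19.87
tool_pos: [0.5317, 0.1486, 0.1402]
tool_rot: [-0.0, 0.762, -0.648, -0.0]
contact_force: [-0.3, 1.2, -5.3]
gripper_width: 0.147
time: 20.7
tool_pos: [0.5303, 0.1799, 0.1402]
tool_rot: [0.0, 0.788, -0.616, 0.0]
contact_force: [-0.6, -0.2, -4.9]
gripper_width: 0.149
20.8 0.1485678724115833 [ 0.      0.788  -0.6157 -0.    ] 0.001699992767735361
view point: side crop [645.7387 191.8504] top [164.0258 274.3312]
```

View pics/c8.png

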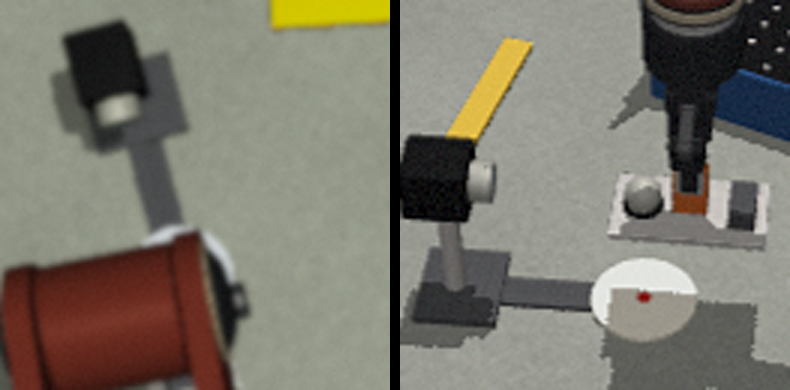

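The ball is at side crop (642,196), against (646,192) predicted for the view point, so it is about 5 mm off. The tray is level and still, with the ball on the camera's side. I'll hand in.

```bash
python3 -c "
from plant import manip
print(manip.job_done());s=manip.state();print(s['time'],s['tool_pos'],s['contact_force'],s['gripper_width'])"
```

```text
the job is handed in; nothing more can be done
None
the job is handed in; nothing more can be done
```

I opened the cover onto its stop, lifted the tray out by its orange grip, carried it to the inspection camera, and handed the job in at about 20.8 s. The arm was still holding the tray there. No verdict was reported.

**Last checks**
- **Position:** in the side picture the ball was about 1.5 to 2 pixels, roughly 5 mm, from where the view point should appear. It was on the camera's side of the grip.
- **Tray and ball:** the tray looked level, the ball was in its pocket, and the joints were nearly still (under 0.002 rad/s). The opening on the grip held steady and the tool carried about 5 N.
- **Cover:** it met a firm stop at about 1.71 rad by my estimate (28 N of resistance). It still stood open after the lift. I did not measure its angle again before handing in.
- **Other things:** nothing on the table was touched that I know of. I did not check each bystander one by one.

**What disagreed**
- **First pinch missed:** the first try at the bar closed on nothing. The pictures put the fingertips at the TCP itself, not the stated 22 mm ahead of it. I went about 2 cm deeper and both grasps then held.
- **Swing radius:** the arc I used was about 3 mm too tight, which put about 13 N of sideways load on the bar during the swing.

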